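# Refit the filter cassette in the bench dust extractor

### The job

Fit the grey filter cassette back into the open bay of the white bench dust extractor. Pull the cassette out from under the wooden riser shelf by its tongue, put it down flat on the table clear of the shelf and let go, then take it by its rib, hook the tongue under the lip of the bay at a tilt and swing it down until the spring catch snaps over its rear edge and it sits flush. Leave the jars, beaker and tin where they are.

Things in the scene. Friction and masses are not known exactly. Their poses are not given: they have to be found in the camera images.
- cassette: Loose grey filter cassette, white pleats on top, 0.2 to 0.34 kg: plate 120 (x) x 100 (y) x 16 mm. Origin: centre of the plate's underside, z up. A tongue juts from its front edge (x -60 to -80), a cross rib stands on top. At the start it lies flat on the table half under the riser shelf: tongue and front 35 to 55 mm of plate stick out, the rib is under the board.
- tongue_tip (a point): Middle of the end face of the cassette's tongue, at (-80, 0, 4.5) mm in the cassette's frame. The tongue is 20 long (x), 40 wide (y), 9 mm thick (z 0 to 9), level with the plate's underside.
- rib_top (a point): Middle of the top of the cassette's rib (the grip), at (22, 0, 48) mm in the cassette's frame. The rib is 12 thick (x 16 to 28), 60 long (y +-30), 32 mm tall (z 16 to 48).
- riser: Fixed low wooden shelf: board 150 deep (x), 188 wide (y), underside 62 and top 74 mm above the table, on two side walls (inner faces y = +-82 mm), open in front and behind. Origin on the table under the middle of the front edge; x points into the shelf, its open front looks to -x. Two jars stand on the board.
- extractor: Fixed white dust extractor, 165 wide (y +-82), x -129 to +115, 62 mm high, black hose stub at the rear (+x). Origin on the table under the centre of its open-topped filter bay, x to the rear. Bay opening x +-61.5, y +-52.5 mm, lip and tongue slot at its front, spring catch at its rear. The catch and rear wall stop a level entry: the tongue goes in with the cassette's rear raised about 20 degrees.
- seat (a point): Where the cassette's origin lies when seated, at (0, 0, 46) mm in the extractor's frame, axes parallel to the extractor's: plate top flush with the extractor's top at z = 62. Play 1.5 mm in x, 2.5 mm in y. The plate rests on black ledges (top z = 46) along the bay's sides (|y| 43 to 52.5, x -38 to 61.5) and rear (x 53 to 61.5).
- slot (a point): Middle of the lip's lower inner edge, at (-61.5, 0, 57) mm in the extractor's frame; the tongue goes under it, towards -x. The lip is 5 mm thick (z 57 to 62). The slot below it is 45 wide (y +-22.5), open down to the bay floor at z = 8 and to the bay, closed at x = -83.
- catch_tip (a point): Tip of the spring catch's nose, 36 mm wide (y +-18); at (56, 0, 64.5) mm in the extractor's frame when the catch is forward. From the tip a ramp rises to the rear, 8 mm back and 14 mm up. A bracket behind it is 80 mm high.
- catch (a joint): Catch travel in m: 0 = sprung forward, up to 0.010 pushed to the rear. Pressing the cassette's rear edge down on the ramp drives it back (spring 2 N at 0, 5 N at 6 mm), then it springs forward over the plate's top, to below 0.003. The press takes some 5 to 20 N, more than the cassette's own weight.
- jar_a: Bystander: jar 54 mm across, 65 mm high, origin at the centre of its underside, standing on the riser shelf.
- jar_b: Bystander: clear jar 60 mm across, 55 mm high, origin at the centre of its underside, standing on the riser shelf.
- beaker: Bystander: white open cup 68 mm across, 85 mm high, on the table, origin at the centre of its underside.
- tin: Bystander: closed tin 72 mm across, 80 mm high, on the table, origin at the centre of its underside.
There are look-alikes about, which are no part of the job. What is meant by the cassette is not green, and is the smaller of those in its own colour.

How it is judged:
By the outcome, as a careful person would: the job done as asked, in the order asked, and still so for the second after the job is handed in, with the robot touching nothing.
It also fails if it takes over 59 s, if anything falls off the work surface, if the arm or the gripper's body presses on something with over 40 N, if the wrist force passes 120 N, or if a joint passes its speed limit or range.

### The arm

A 7-joint arm with a two-finger parallel gripper is mounted at the origin on the work surface. World frame = base frame: x ahead of the robot, y to its left, z up, the work surface at z = 0. Lengths are in mm, angles in rad, forces in N, time in s.
With the tool pointing down it reaches from about 400 to 900 mm from the base axis. Payload 5.6 kg.
Tool frame: the origin (TCP) lies midway between the tips of the shut fingers; the grasp point (between the pads) lies 19 mm behind it; x points along the fingers, y is the direction in which the jaws open and shut, and the axes are right-handed (so a half turn about x gives the same grasp; the last joint's range is limited). The gripper opens to 92 mm and grips with 3 to 60 N. Pads are 20 mm wide; open, the fingers measure 128 mm over their backs; the gripper's body (75 mm by 189 mm) begins 69 mm behind the grasp point.
Start: joints at [-1.374, 0.468, -0.012, 1.603, 0.006, 1.071, -0.056], TCP at [154.422, 631.398, 214.592] pointing down, gripper open.
Joint ranges: [-2.53, 2.53], [-0.31, 2.02], [-1.57, 1.55], [0.28, 2.44], [-1.29, 4.43], [0.15, 1.84], [-2.92, 2.92]. Speed limits (rad/s): [2.57, 2.57, 3.14, 3.14, 3.14, 3.14, 3.14].

### API

Orientations are given as a rotation vector (axis times angle).
In Python, from cell import robot, grip, kin, viewer gives the robot as it stands. Calls block until the motion is done:
- robot.movep(position, orientation): joint-space move of the TCP to a pose.
- robot.servo_line(position, feed=150, rotation=None): straight line of the TCP; rotation=None keeps the orientation; feed is the mean speed in mm/s.
- robot.goto_joints(angles): joint-space move.
- grip(opening, newtons=None): opening from 0.0 (shut) to 1.0 (fully open); newtons is the grip in N (None keeps the last); returns when the fingers have stopped.
- robot.hold(seconds).
- kin.ik(position, orientation): joint angles nearest the present ones, or None.
- robot.observe(): the state.
- viewer.read_camera(name): name is "side" or "top"; returns the picture (420x560x3 uint8, red, green, blue); there is no depth.
- viewer.camera_info(name): a dict with "camera_matrix" (3x3 intrinsics, pixels), "R" (3x3) and "t" (3): a world point X has camera coordinates R X + t. Camera axes: x right, y down, z forward; pixel columns grow to the right and rows downward; lengths in mm; the calibration is good to about 2 mm. A picture is of the moment at which its call begins. camera_info takes no time and is no camera call.
A pose or a line that the arm cannot do raises robot.IKError and nothing moves.
- robot.job_done(): hands the job in, once; it reports no verdict.
Trained networks look in the newest picture that a camera, given by its name, has taken for a name from the list of things; names that differ only in an ending like _2 or _b are one class to them, and where a whole thing is asked for, a point or a joint stands for the part that bears it (a point fixed in the world has none). Each returns a list of dicts, best first, with "confidence" (0 to 1); they miss things now and then, are a little off and sometimes report something else, mostly with a low value. They report only what shows in the picture. A call takes as long as a camera call. They do not tell look-alikes from the thing itself.
- viewer.silhouettes(name, camera): "mask" (420x560 bool, what is visible of it).
- viewer.pinpoint(name, camera): "at" ([x, y, z] in mm, in the coordinates of the camera as it stood for that picture, good to about 4 mm: a listed point, or the origin of a listed thing).
The state is a dict: "t": time; "joints": joint angles; "joint_velocities": joint speeds; "joint_torque": joint torques, N m; "tcp_pos": TCP position; "tcp_rot": TCP orientation; "contact_force": force on the tool from outside, world axes, zero at the start; "wrist_torque": the same for the moment, N m; "grip_width": opening from 0.0 (shut) to 1.0 (fully open).
Only numpy, scipy, OpenCV 4.12 (cv2) and the standard library are available. Lean on these libraries where they do the work, as an engineer would, in place of code of your own. Each camera call takes 0.05 s, during which the arm holds its last target.

## Working session

There is one attempt and no reset: what is moved stays moved. The work goes in short steps, each a Python script; the robot and the scene stay as the last script left them, time stands still between calls to the robot, and variables do not carry over. Pictures are saved under pics/ and viewed, and the job is handed in when it is done.

```bash
ls; mkdir -p pics
python3 - <<'E'
from cell import robot, grip, kin, viewer
import cv2, numpy as np
for n in ["side","top"]:
    im=viewer.read_camera(n); cv2.imwrite(f"pics/{n}0.png",im[:,:,::-1])
    i=viewer.camera_info(n); print(n,i)
    for c in ["cassette","riser","extractor","tongue_tip","rib_top","seat","slot","catch_tip","jar_a","beaker","tin"]:
        R=np.array(i["R"]);t=np.array(i["t"])
        for d in viewer.pinpoint(c,n):
            p=np.array(d["at"]); print(n,c,round(d["confidence"],2),np.round(R.T@(p-t)),np.round((np.array(i["camera_matrix"])@p)[:2]/p[2]))
s=robot.observe();print(s)
E
```

```text
pics
side {'camera_matrix': array([[511.21502916,   0.        , 278.94536935],
       [  0.        , 511.21502916, 213.69509967],
       [  0.        ,   0.        ,   1.        ]]), 'R': array([[ 0.98567044, -0.16766187,  0.01852798],
       [-0.11628568, -0.75495425, -0.64538494],
       [ 0.12219422,  0.63398232, -0.76363276]]), 't': array([-502.90753675,  126.77305062, 1230.10783694])}
side cassette 0.9 [346. -24.   2.] [215. 256.]
side cassette 0.78 [ 599. -226.    0.] [334. 314.]
side cassette 0.68 [647.  -6.  -2.] [332. 236.]
side cassette 0.66 [521. 446.   2.] [258. 125.]
side riser 0.79 [ 579. -225.    3.] [326. 314.]
side extractor 0.58 [590. 226.  -0.] [293. 174.]
side tongue_tip 0.7 [239. -48.   7.] [171. 268.]
side tongue_tip 0.68 [608. -74.  -1.] [323. 259.]
side tongue_tip 0.67 [ 518. -208.    7.] [298. 311.]
side rib_top 0.93 [658.  15.  49.] [336. 217.]
side rib_top 0.64 [380. -17.  69.] [227. 235.]
side rib_top 0.25 [ 444. -432.   -1.] [282. 417.]
side seat 0.57 [590. 227.  44.] [294. 163.]
side slot 0.89 [531. 238.  59.] [272. 158.]
side slot 0.26 [588. 227.  44.] 
[... 1696 characters left out ...]
s': array([-1.37402197,  0.46751705, -0.011612  ,  1.60271439,  0.00601351,
        1.07141738, -0.05631504]), 'joint_velocities': array([-2.86627623e-05, -9.08325830e-04,  1.09210107e-04, -1.64538297e-03,
       -6.58089327e-04, -2.31229588e-03,  5.06307740e-05]), 'joint_torque': array([-4.54502615e-04, -5.20411026e+01, -1.19657675e-02, -2.44058937e+01,
       -5.65602304e-02,  1.14649662e-02,  2.45609408e-05]), 'tcp_pos': array([154.4018309 , 631.38663001, 214.57532874]), 'tcp_rot': array([ 0.18827072,  1.56253799, -0.1883092 ]), 'contact_force': array([ 0.67548993, -0.30828959,  0.79587434]), 'wrist_torque': array([ 0.00072508, -0.03625306, -0.02313536]), 'grip_width': 0.9952041840884743}
```

View images.

View pics/side0.png

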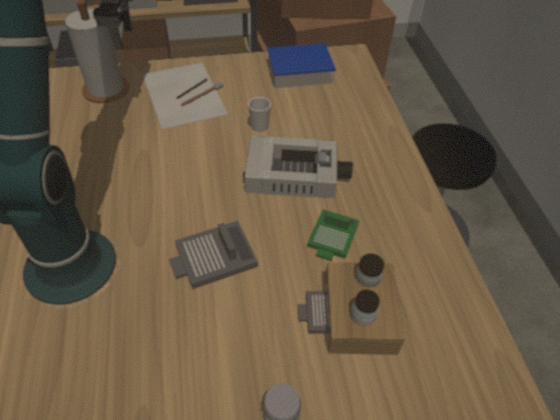

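View pics/top0.png

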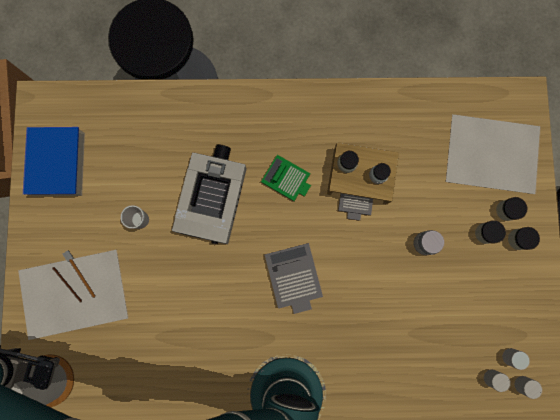

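Run:
```python
import cv2
a=cv2.imread('pics/top0.png');s=cv2.imread('pics/side0.png')
cv2.imwrite('pics/ctop.png',cv2.resize(a[140:260,310:430],None,fx=5,fy=5,interpolation=cv2.INTER_CUBIC))
cv2.imwrite('pics/cside.png',cv2.resize(s[230:370,250:430],None,fx=4.2,fy=4.2,interpolation=cv2.INTER_CUBIC))
cv2.imwrite('pics/cext.png',cv2.resize(a[140:250,150:270],None,fx=5,fy=5,interpolation=cv2.INTER_CUBIC))
```

```text
(no output)
```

View pics/ctop.png

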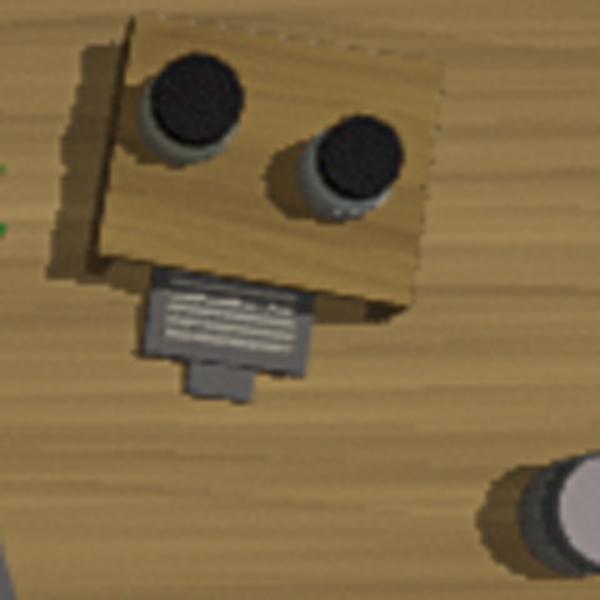

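View pics/cside.png

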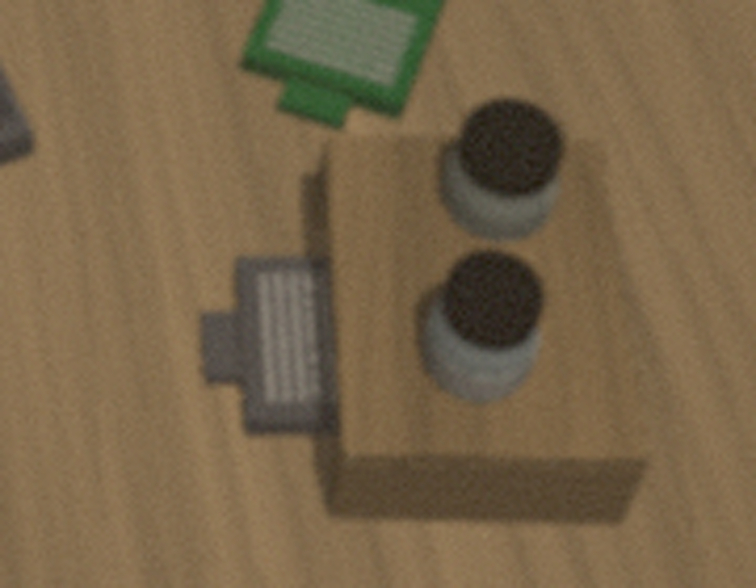

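View pics/cext.png

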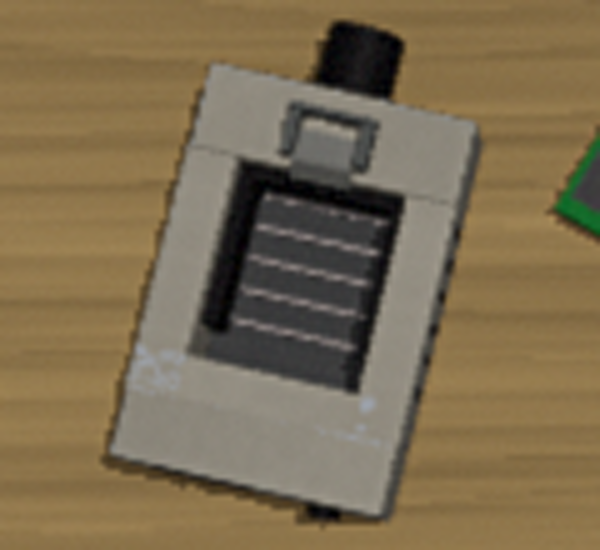

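```bash
cat > h.py <<'E'
from cell import robot, grip, kin, viewer
import cv2, numpy as np
from scipy.optimize import least_squares
from scipy.ndimage import map_coordinates
from scipy.spatial.transform import Rotation as Ro
CI={n:{k:np.array(v) for k,v in viewer.camera_info(n).items()} for n in("side","top")}
def proj(n,X):
    c=CI[n];p=(c["R"]@np.asarray(X,float).T).T+c["t"]
    q=(c["camera_matrix"]@p.T).T; return q[:,:2]/q[:,2:]
def grab(n,k=3): return np.mean([viewer.read_camera(n).astype(float) for _ in range(k)],0)
def rect(x0,x1,y0,y1,z):
    c=[(x0,y0,z),(x1,y0,z),(x1,y1,z),(x0,y1,z)]
    return [(c[i],c[(i+1)%4]) for i in range(4)]
EXT=rect(-129,115,-82.5,82.5,62)+rect(-61.5,61.5,-52.5,52.5,62)[:]
T=[((-60,-20,9),(-80,-20,9)),((-80,-20,9),(-80,20,9)),((-80,20,9),(-60,20,9))]
CAS=rect(-60,60,-50,50,16)+rect(16,28,-30,30,48)+T
CASF=[((-60,-50,16),(-60,50,16)),((-60,-50,16),(-22,-50,16)),((-60,50,16),(-22,50,16))]+T
RIS=rect(0,150,-94,94,74)
def pose(x,y,yaw,z=0,pitch=0):
    M=np.eye(4);M[:3,:3]=(Ro.from_euler('z',yaw)*Ro.from_euler('y',-pitch)).as_matrix();M[:3,3]=(x,y,z);return M
def fit(imgs,edges,p0,mk=lambda p:pose(*p),win=4.,iters=8,f=1.):
    """edges fit: search the gradient peak along the normal"""
    G={n:cv2.GaussianBlur(im.astype(np.float32),(0,0),0.8) for n,im in imgs.items()}
    p=np.array(p0,float)
    for it in range(iters):
        w=max(1.8,win*(1-it/iters)); obs=[]
        M=mk(p)
        for n in imgs:
            for a,b in edges:
                s=np.linspace(.06,.94,24)[:,None]; X=np.array(a)*(1-s)+np.array(b)*s
                q=proj(n,X@M[:3,:3].T+M[:3,3]); d=q[-1]-q[0]; L=np.linalg.norm(d)
                if L<5: continue
                nn=np.array([-d[1],d[0]])/L
                o=np.arange(-w-.5,w+.51,.25)
                P=q[:,None]+o[None,:,None]*nn
                v=np.stack([map_coordinates(G[n][:,:,c],[P[...,1],P[...,0]],order=1,mode='nearest') for c in range(3)],-1)
                # smooth along the edge
                v=cv2.blur(v.astype(np.float32),(1,5))
                g=np.linalg.norm(v[:,4:]-v[:,:-4],axis=-1); oo=(o[4:]+o[:-4])/2
                k=g.argmax(1)
                for i in range(len(X)):
                    if g[i,k[i]]<12 or k[i] in(0,len(oo)-1): continue
                    y0,y1,y2=g[i,k[i]-1:k[i]+2]; den=y0-2*y1+y2
                    off=oo[k[i]]+(0.25*.5*(y0-y2)/den if den<0 else 0)
                    obs.append((n,X[i],q[i]+off*nn,nn))
        def res(pp):
            M=mk(pp); r=[]
            for n in imgs:
                ob=[o for o in obs if o[0]==n]
                if not ob: continue
                q=proj(n,np.array([o[1] for o in ob])@M[:3,:3].T+M[:3,3])
                r.append(np.sum((q-np.array([o[2] for o in ob]))*np.array([o[3] for o in ob]),1))
            return np.concatenate(r)
        S=least_squares(res,p,loss='soft_l1',f_scale=.4,x_scale=[10,10,.1]+[10]*(len(p)-3)); p=S.x
    return p,np.sqrt(np.median(res(p)**2)),len(obs)
def draw(im,n,edges,M,col=(0,255,0)):
    for a,b in edges:
        q=proj(n,np.array([a,b])@M[:3,:3].T+M[:3,3])
        cv2.line(im,*[tuple(int(round(c*16)) for c in r) for r in q],col,1,cv2.LINE_AA,4)
def crop(im,c,h,fn,k=5):
    x,y=map(int,c); cv2.imwrite(fn,cv2.resize(im[max(0,y-h):y+h,max(0,x-h):x+h],None,fx=k,fy=k,interpolation=cv2.INTER_CUBIC))
def tool(xdir,jaw):
    x=np.array(xdir,float);x/=np.linalg.norm(x);y=np.array(jaw,float);y-=x*(x@y);y/=np.linalg.norm(y)
    return Ro.from_matrix(np.stack([x,y,np.cross(x,y)],1)).as_rotvec()
E
cat > a.py <<'E'
from h import *
I={n:grab(n) for n in("side","top")}
np.savez('i0.npz',**I)
for nm,ed,p0 in (("ext",EXT,(590,225,-.22)),("cas",CASF,(598,-222,-.13)),("ris",RIS,(580,-224,-.13))):
    for ns in (("side","top"),("side",),("top",)):
        p,r,k=fit({n:I[n] for n in ns},ed,p0); print(nm,ns,np.round(p,2),round(np.degrees(p[2]),2),round(r,3),k)
        if len(ns)==2: P=p; 
    for n in I:
        im=I[n][:,:,::-1].astype(np.uint8).copy(); im=cv2.resize(im,None,fx=1,fy=1)
        draw(im,n,ed,pose(*P)); crop(im,proj(n,[[P[0],P[1],40]])[0],60,f"pics/f_{nm}_{n}.png")
print(robot.observe()["t"])
E
python3 a.py
python3 - <<'E'
import cv2,numpy as np
r=lambda f:cv2.resize(cv2.imread('pics/'+f),(380,380))[:290]
cv2.imwrite('pics/m0.png',np.vstack([np.hstack([r('f_ext_side.png'),r('f_ext_top.png')]),np.hstack([r('f_cas_side.png'),r('f_cas_top.png')])]))
E
```

```text
ext ('side', 'top') [ 5.8972e+02  2.2467e+02 -2.3000e-01] -13.45 0.209 356
ext ('side',) [ 5.9029e+02  2.2544e+02 -2.3000e-01] -13.3 0.218 173
ext ('top',) [ 5.8924e+02  2.2423e+02 -2.4000e-01] -13.61 0.267 188
cas ('side', 'top') [ 5.9392e+02 -2.2265e+02 -1.6000e-01] -8.89 0.166 188
cas ('side',) [ 5.9287e+02 -2.3242e+02 -1.9000e-01] -11.14 0.498 103
cas ('top',) [ 5.9500e+02 -2.1344e+02 -8.0000e-02] -4.58 0.388 125
ris ('side', 'top') [ 5.8067e+02 -2.2363e+02 -1.8000e-01] -10.55 0.103 102
ris ('side',) [ 5.8066e+02 -2.2348e+02 -1.9000e-01] -10.6 0.18 49
ris ('top',) [ 5.8070e+02 -2.2382e+02 -1.8000e-01] -10.47 0.057 52
1.5
```

View pics/m0.png

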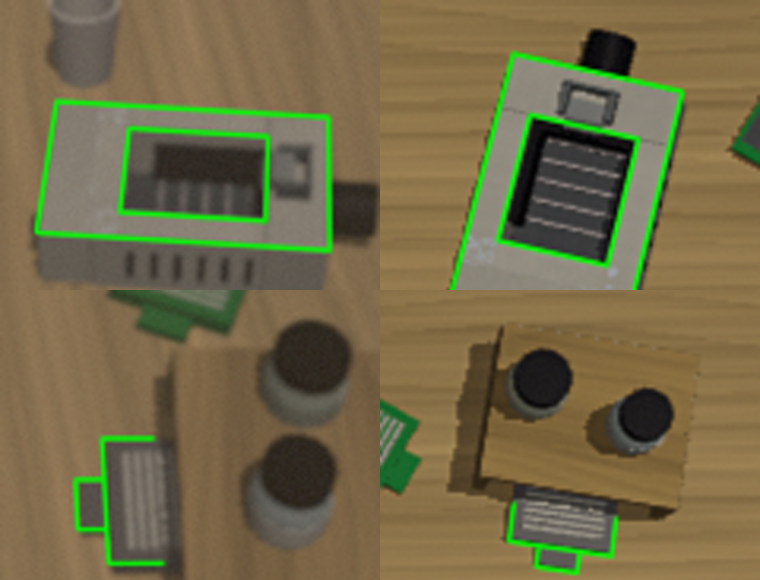

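```bash
cat > b.py <<'E'
from h import *
I=dict(np.load('i0.npz'))
P=(593.9,-222.65,np.radians(-8.89))
out=[]
for n in I:
    im=cv2.resize(I[n][:,:,::-1].astype(np.uint8),None,fx=1,fy=1)
    c=proj(n,[[540,-212,8]])[0].astype(int); k=9
    q=cv2.resize(im[c[1]-20:c[1]+20,c[0]-22:c[0]+22],None,fx=k,fy=k,interpolation=cv2.INTER_CUBIC)
    q2=q.copy(); M=pose(*P)
    for a,b in CASF:
        pp=proj(n,np.array([a,b])@M[:3,:3].T+M[:3,3]); pp=(pp-(c-[22,20])+.5)*k
        cv2.line(q2,*[tuple(int(v) for v in r) for r in pp],(0,255,0),1)
    out.append(np.hstack([q,q2]))
cv2.imwrite('pics/z0.png',cv2.resize(np.vstack(out),None,fx=.8,fy=.8))
E
python3 b.py
```

```text
(no output)
```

View pics/z0.png

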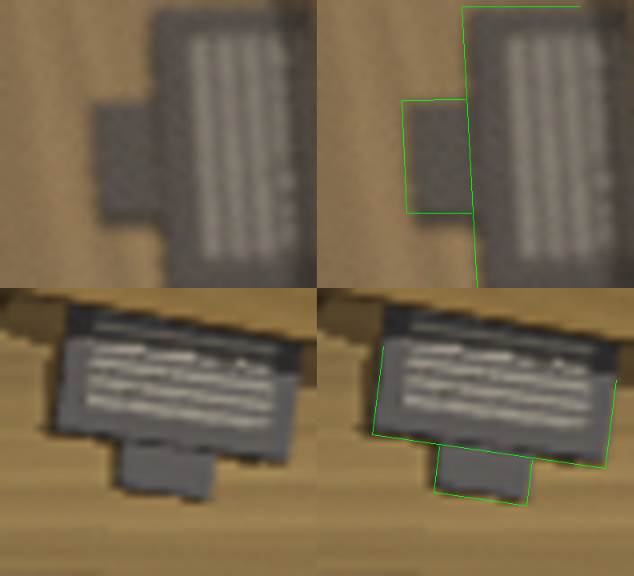

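```bash
cat > c.py <<'E'
from h import *
def show(nm,pos,rv):
    q=kin.ik(pos,rv); print(nm,np.round(pos,0),None if q is None else np.round(q,2))
C=pose(596.5,-222,np.radians(-8.9)); E=pose(589.7,224.7,np.radians(-13.45))
for s in(1,-1):
    rv=tool((0,0,-1),s*C[:3,1])
    for z in(180,2.5): show(f"tongue{s}",(C@[-75,0,z,1])[:3],rv)
    show("pulled",(C@[-75-140,0,2.5,1])[:3],rv)
    rv=tool((0,0,-1),s*C[:3,0])
    for z in (120,22): show(f"rib{s}",(C@[22-140,0,z,1])[:3],rv)
    for a,px,pz in((0,0,200),(20,22,120),(20,22,64),(20,1,58),(0,0,46)):
        M=E@pose(px,0,0,pz,np.radians(a))
        show(f"ins{s} {a}",(M@[22,0,22,1])[:3],tool(-M[:3,2],s*M[:3,0]))
E
python3 c.py
```

```text
tongue1 [ 522. -210.  180.] [-0.34  0.46  0.87  1.89 -0.42  0.98  2.13]
tongue1 [ 522. -210.    2.] [ 0.08  0.64  0.31  1.96 -0.33  0.59  2.03]
pulled [ 384. -189.    2.] [ 0.24  0.49  0.16  2.27 -0.2   0.4   1.98]
rib1 [ 480. -204.  120.] [-0.36  0.5   0.89  2.04 -0.52  0.84  0.68]
rib1 [ 480. -204.   22.] [-0.17  0.63  0.64  2.07 -0.62  0.64  0.74]
ins1 0 [611. 220. 222.] [-0.82  0.5   0.59  1.63 -0.3   1.11 -0.38]
ins1 20 [624. 217. 148.] [-0.94  0.48  0.57  1.91 -0.06  0.55 -0.65]
ins1 20 [624. 217.  92.] [-0.92  0.57  0.55  1.94 -0.13  0.44 -0.61]
ins1 20 [603. 221.  86.] [-0.94  0.55  0.53  1.98 -0.09  0.42 -0.67]
ins1 0 [611. 220.  68.] [-0.78  0.69  0.54  1.73 -0.45  0.85 -0.27]
tongue-1 [ 522. -210.  180.] [-0.34  0.46  0.87  1.89 -0.42  0.98 -1.01]
tongue-1 [ 522. -210.    2.] [-0.35  0.85  0.93  1.98 -0.96  0.83 -0.59]
pulled [ 384. -189.    2.] [-0.44  0.76  1.03  2.3  -1.1   0.73 -0.31]
rib-1 [ 480. -204.  120.] [-0.6   0.81  1.35  2.05 -0.92  1.09 -2.1 ]
rib-1 [ 480. -204.   22.] [-0.56  1.1   1.33  2.09 -1.25  1.15 -1.9 ]
ins-1 0 [611. 220. 222.] [-0.36  0.46 -0.05  1.6   0.02  1.09  2.49]
ins-1 20 [624. 217. 148.] [-0.48  0.44 -0.02  1.88  0.43  0.61  2.08]
ins-1 20 [624. 217.  92.] [-0.49  0.52 -0.02  1.91  0.51  0.51  1.98]
ins-1 20 [603. 221.  86.] [-0.52  0.51 -0.01  1.95  0.54  0.49  1.93]
ins-1 0 [611. 220.  68.] [-0.29  0.64 -0.15  1.7   0.12  0.81  2.41]
```

Run:
```python
from h import *
C=pose(596.5,-222,np.radians(-8.9))
t0=robot.observe()['t']
robot.goto_joints([0.38,.45,0,1.75,0,.94,-1.35])
s=robot.observe();print(s['t']-t0,s['tcp_pos'])
rv=tool((0,0,-1),-C[:3,1])
robot.movep((C@[-75,0,80,1])[:3],rv)
s=robot.observe();print(s['t'],s['tcp_pos'],s['joints'].round(2),s['contact_force'])
for n in('side','top'):
    im=viewer.read_camera(n)[:,:,::-1].copy(); draw(im,n,CASF,C)
    crop(im,proj(n,[[540,-212,20]])[0],50,f'pics/t1{n}.png',4)
a=cv2.imread('pics/t1side.png');b=cv2.imread('pics/t1top.png');cv2.imwrite('pics/t1.png',np.hstack([a,b]))
```

```text
3.4000000000000004 [ 553.57636904 -255.96768358  166.87234045]
5.3917 [ 523.51335891 -210.71301224   80.63207236] [ 0.33  0.5  -0.01  1.92  0.01  0.73 -1.41] [ 0.09194948 -0.48027749 -0.03078998]
```

View pics/t1.png

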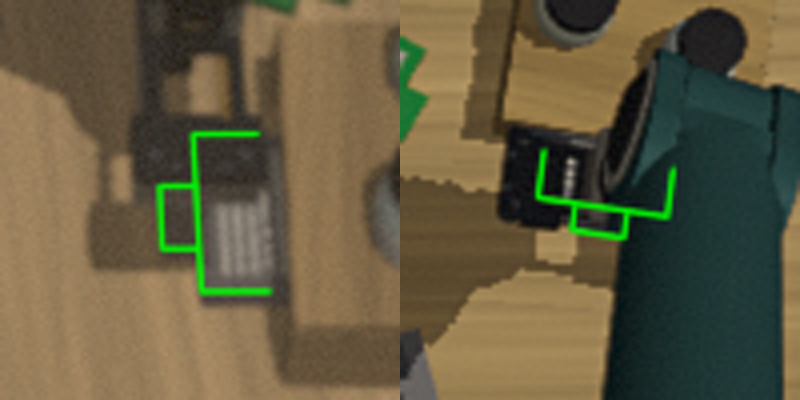

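Run:
```python
from h import *
C=pose(596.5,-222,np.radians(-8.9))
robot.servo_line((C@[-75,0,3,1])[:3],feed=80)
s=robot.observe();print(s['t'],s['tcp_pos'],s['contact_force'])
grip(0.0,25)
s=robot.observe();print(s['t'],s['tcp_pos'],s['contact_force'],s['grip_width']*92)
if 30<s['grip_width']*92<50:
    robot.servo_line((C@[-85,0,3,1])[:3],feed=50)
    s=robot.observe();print(s['t'],s['tcp_pos'],s['contact_force'],s['grip_width']*92)
im=viewer.read_camera('side')[:,:,::-1].copy()
crop(im,proj('side',[[540,-212,20]])[0],60,'pics/t2.png',5)
```

```text
6.6 [ 522.85597179 -210.56054377    3.45788534] [ 0.31432143  0.17143738 -0.34702884]
7.4417 [ 522.20377288 -210.7547807     3.02957049] [-0.97188983 -0.69191749  0.12659584] 39.6487876966313
7.7917 [ 511.67520915 -208.48200638    3.01811126] [-0.80704931  0.28555022  1.25440768] 39.37009686340224
```

View pics/t2.png

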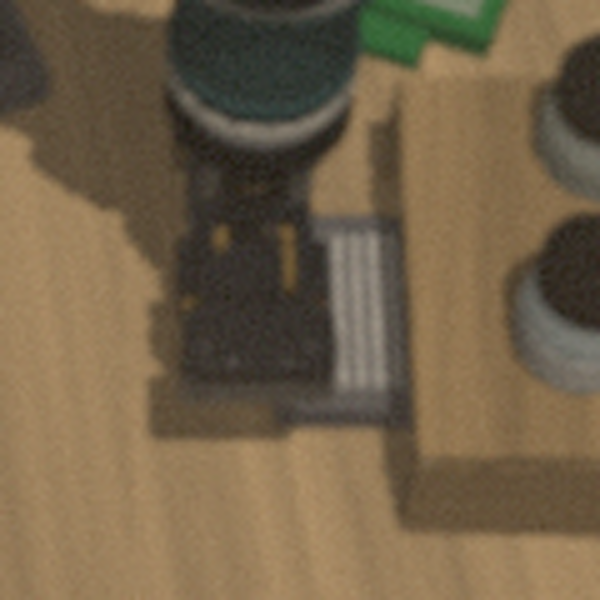

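Run:
```python
from h import *
C=pose(596.5,-222,np.radians(-8.9))
robot.servo_line((C@[-75-140,0,3,1])[:3],feed=100)
s=robot.observe();print(s['t'],s['tcp_pos'],s['contact_force'],s['grip_width']*92)
grip(0.6); robot.servo_line((C@[-75-142,0,120,1])[:3],feed=200)
s=robot.observe();print(s['t'],s['tcp_pos'],s['joints'].round(2),s['contact_force'],s['grip_width']*92)
# move toward above the rib, jaw along cassette x
rv=tool((0,0,-1),C[:3,0])
robot.movep((C@[-118+10,0,150,1])[:3],rv)
s=robot.observe();print(s['t'],s['tcp_pos'],s['joints'].round(2))
I={n:grab(n,2) for n in("side","top")}; np.savez('i1.npz',**I)
c=(C@[-140,0,0,1])
for n in I:
    crop(I[n][:,:,::-1],proj(n,[c[:3]])[0],50,f'pics/t3{n}.png',4)
a=cv2.imread('pics/t3side.png');b=cv2.imread('pics/t3top.png');cv2.imwrite('pics/t3.png',np.hstack([a,b]))
```

```text
9.2917 [ 383.73534375 -188.63618126    2.9348193 ] [-1.52422559  0.37695574  2.99147548] 39.330709663666376
10.45 [ 381.56216262 -188.22447783  119.42381891] [ 0.41  0.24 -0.03  2.21  0.01  0.7  -1.36] [-0.4607048   0.42531546 -0.7925081 ] 55.10864816730794
11.7167 [ 489.06598148 -205.05320291  149.00354442] [ 0.59  0.38 -0.31  1.94  0.15  0.85  0.04][ WARN:0@7.391] global loadsave.cpp:1063 imwrite_ Unsupported depth image for selected encoder is fallbacked to CV_8U.
```

View pics/t3.png

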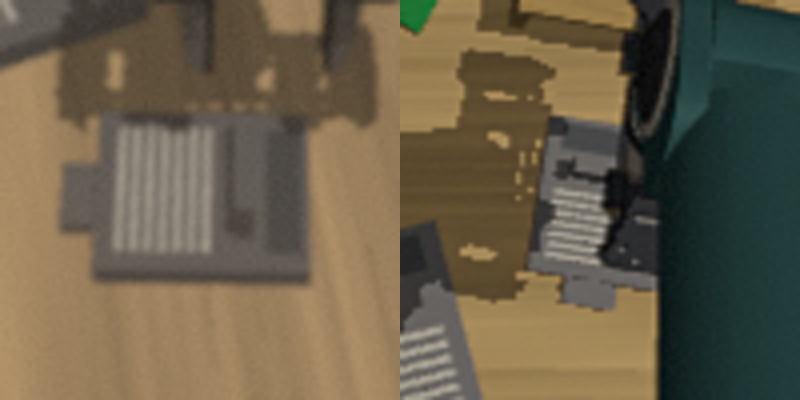

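```bash
cat > d.py <<'E'
from h import *
I=dict(np.load('i1.npz'))
c=pose(596.5,-222,np.radians(-8.9))@[-140,0,0,1]
VE=[((-60,-50,0),(-60,-50,16)),]
BOT=[((-60,-50,0),(60,-50,0))]
for ns in (("side","top"),("side",)):
    for ed in (CAS[:4]+T,CAS[:4]+T+BOT):
        p,r,k=fit({n:I[n] for n in ns},ed,(c[0],c[1],np.radians(-8.9)),win=3.); print(ns,p[:2].round(2),np.degrees(p[2]).round(2),r.round(3),k)
M=pose(*fit(I,CAS[:4]+T,(c[0],c[1],np.radians(-8.9)),win=3.)[0])
o=[]
for n in I:
    im=I[n][:,:,::-1].astype(np.uint8).copy(); k=8;cc=proj(n,[c[:3]])[0].astype(int);h=32
    q=cv2.resize(im[cc[1]-h:cc[1]+h,cc[0]-h:cc[0]+h],None,fx=6,fy=6,interpolation=cv2.INTER_CUBIC)
    for a,b in CAS:
        pp=(proj(n,np.array([a,b])@M[:3,:3].T+M[:3,3])-(cc-h)+.5)*6
        cv2.line(q,*[tuple(int(v) for v in r) for r in pp],(0,255,0),1)
    o.append(q)
cv2.imwrite('pics/z1.png',np.hstack(o))
E
python3 d.py
```

```text
('side', 'top') [ 457.74 -199.72] -10.09 0.233 219
('side', 'top') [ 457.83 -199.26] -9.75 0.212 258
('side',) [ 456.89 -206.86] -11.12 0.353 120
('side',) [ 458.06 -199.5 ] -9.37 0.153 126
```

View pics/z1.png

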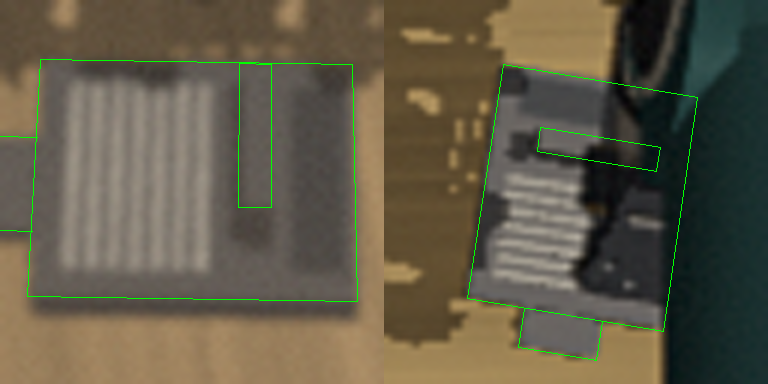

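Run:
```python
from h import *
C=pose(457.8,-200.4,np.radians(-9.7))
rv=tool((0,0,-1),C[:3,0])
robot.servo_line((C@[22,0,90,1])[:3],feed=120,rotation=rv)
robot.servo_line((C@[22,0,20.5,1])[:3],feed=80)
s=robot.observe();print(s['t'],(np.linalg.inv(C)@np.append(s['tcp_pos'],1)).round(2),s['contact_force'])
grip(0.0,50)
s=robot.observe();print(s['t'],(np.linalg.inv(C)@np.append(s['tcp_pos'],1)).round(2),s['contact_force'],s['grip_width']*92)
if 9<s['grip_width']*92<16:
    robot.servo_line((C@[22,0,160,1])[:3],feed=200)
    s=robot.observe();print(s['t'],s['tcp_pos'],s['contact_force'],s['grip_width']*92,s['joints'].round(2))
im=viewer.read_camera('side')[:,:,::-1].copy()
crop(im,proj('side',[[480,-200,130]])[0],60,'pics/t4.png',5)
```

```text
13.5917 [ 2.240e+01 -2.000e-02  2.084e+01  1.000e+00] [-0.32607557  0.77558426 -0.23768672]
14.3167 [22.13 -0.03 20.57  1.  ] [-0.33391292 -1.2987362   0.77001569] 11.00501541082753
15.1667 [ 478.4189497 -203.79839    158.8290991] [-0.87622072 -0.01758697 -3.35672445] 11.698515002049195 [ 0.6   0.35 -0.31  1.95  0.14  0.87  0.04]
```

View pics/t4.png

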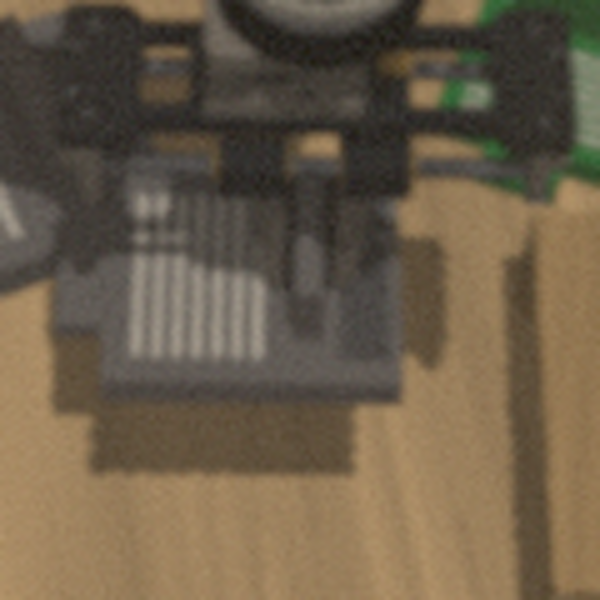

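```bash
cat >> h.py <<'E'
E0=pose(589.7,224.7,np.radians(-13.45))
H=np.array([22.,0,20.6])
def tgt(px,pz,a,py=0,dyaw=0,E=E0):
    M=E@pose(px,py,dyaw,pz,np.radians(a))
    return (M@np.append(H,1))[:3],tool(-M[:3,2],M[:3,0])
def cas_in_E(s=None,E=E0):
    s=s or robot.observe(); R=Ro.from_rotvec(s['tcp_rot']).as_matrix()
    Rc=np.stack([R[:,1],np.cross(-R[:,0],R[:,1]),-R[:,0]],1)
    M=np.eye(4);M[:3,:3]=Rc;M[:3,3]=s['tcp_pos']-Rc@H
    N=np.linalg.inv(E)@M; e=Ro.from_matrix(N[:3,:3]).as_euler('ZYX',degrees=True)
    return N[:3,3].round(2),(e*[1,-1,1]).round(2)
E
python3 - <<'E'
from h import *
robot.movep(*tgt(26,150,20)); s=robot.observe();print(s['t'],cas_in_E(s),s['joints'].round(2))
p,r=tgt(26,72,20); robot.servo_line(p,feed=120,rotation=r)
robot.hold(.2)
s=robot.observe();print(s['t'],cas_in_E(s),s['joints'].round(2),s['contact_force'])
I={n:grab(n,2) for n in("side","top")}; np.savez('i2.npz',**I)
for n in I:
    crop(I[n][:,:,::-1].astype(np.uint8),proj(n,[[590,225,70]])[0],50,f'pics/t5{n}.png',4)
a=cv2.imread('pics/t5side.png');b=cv2.imread('pics/t5top.png');cv2.imwrite('pics/t5.png',np.hstack([a,b]))
E
```

```text
16.85 (array([ 26.68,  -1.82, 149.53]), array([-0.1 , 19.97, -0.09])) [-0.19  0.44 -0.38  1.83  0.61  0.73 -1.19]
17.85 (array([26.55,  0.37, 73.02]), array([-0.03, 20.08,  0.06])) [-0.26  0.54 -0.31  1.88  0.73  0.6  -1.32] [ 0.69610527 -0.19814145 -2.28862263]
```

View pics/t5.png

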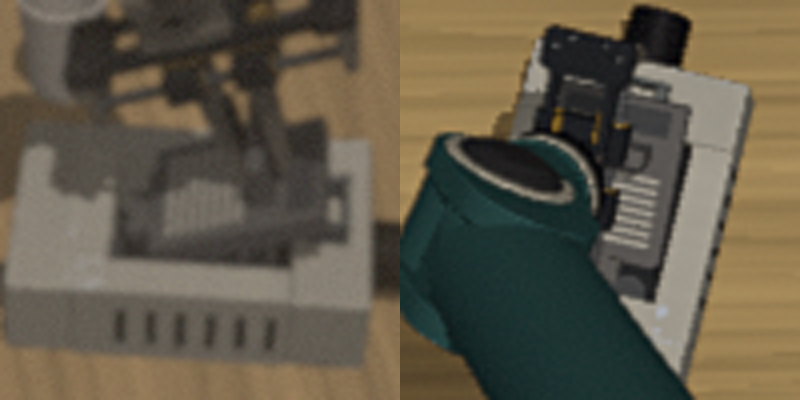

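```bash
cat > e.py <<'E'
from h import *
I=dict(np.load('i2.npz'))
mk=lambda p:E0@pose(p[0],p[1],p[2],73,np.radians(20.08))
# -y plate edges, rear edge, front -y half, tongue -y side/tip
ed=[((-60,-50,16),(60,-50,16)),((60,-50,16),(60,0,16)),((-60,-50,16),(-60,-20,16)),((-60,-50,0),(60,-50,0))]
for ns in (("side","top"),("side",),("top",)):
    p,r,k=fit({n:I[n] for n in ns},ed,(26.5,.4,0),mk=mk,win=3.);print(ns,p[:2].round(2),np.degrees(p[2]).round(2),r.round(3),k)
o=[]
M0=mk((26.5,.4,0))
for n in I:
    im=I[n][:,:,::-1].astype(np.uint8).copy();cc=proj(n,[[590,225,70]])[0].astype(int);h=32;f=9
    q=cv2.resize(im[cc[1]-h:cc[1]+h,cc[0]-h:cc[0]+h],None,fx=f,fy=f,interpolation=cv2.INTER_CUBIC)
    q=np.clip(q.astype(float)*1.6,0,255).astype(np.uint8)
    for a,b in CAS[:4]+T+ed[3:]:
        pp=(proj(n,np.array([a,b])@M0[:3,:3].T+M0[:3,3])-(cc-h)+.5)*f
        cv2.line(q,*[tuple(int(v) for v in r) for r in pp],(0,255,0),1)
    o.append(q)
cv2.imwrite('pics/z2s.png',o[0]);cv2.imwrite('pics/z2t.png',o[1])
E
python3 e.py
```

```text
('side', 'top') [33.31 -5.98] -4.99 0.442 97
('side',) [ 41.29 -14.27] -18.85 0.348 43
('top',) [27.57 -4.77] -1.34 0.581 91
```

View pics/z2s.png

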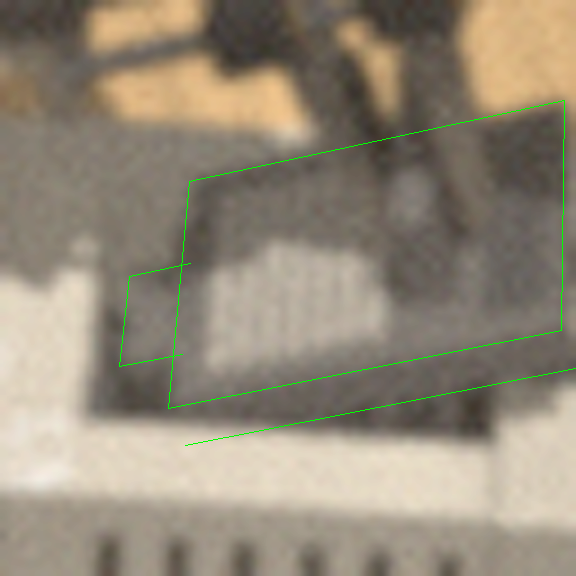

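View pics/z2t.png

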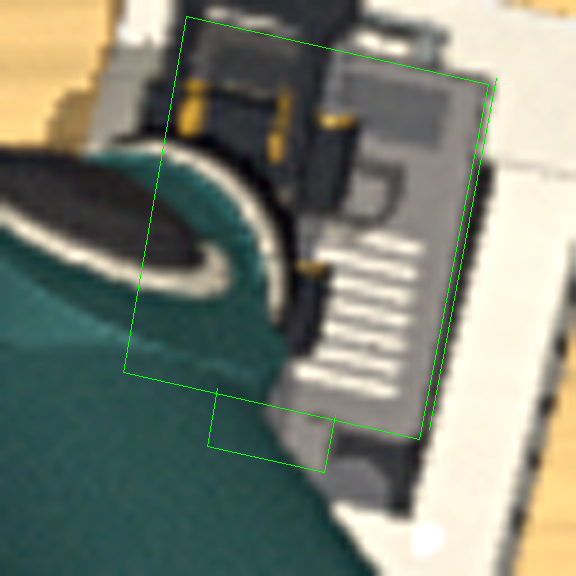

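```bash
cat >> h.py <<'E'
def go(px,py,pz,a,feed=60,off=(0,0,0),dyaw=0):
    p,r=tgt(px+off[0],pz+off[2],a,py+off[1],dyaw); robot.servo_line(p,feed=feed,rotation=r); return robot.observe()
def fE(s): return (E0[:3,:3].T@s['contact_force']).round(1)
E
python3 - <<'E'
from h import *
o=(-.5,0,-1)
for w in ((26,.5,67,20),(9,.5,66,20),(2.5,.5,61.5,20)):
    s=go(*w,feed=50,off=o); print(s['t'],w,cas_in_E(s),fE(s))
robot.hold(.2); s=robot.observe();print(s['t'],cas_in_E(s),fE(s))
f0=fE(s)
for px in np.arange(2,-2.6,-.5):
    s=go(px,.5,61.5,20,feed=10,off=o); f=fE(s)-f0; print(px,cas_in_E(s)[0],f)
    if abs(f[0])>6: break
print(s['t'])
I={n:grab(n,1) for n in("side","top")}
for n in I:
    crop(I[n][:,:,::-1].astype(np.uint8),proj(n,[[590,225,70]])[0],50,f'pics/t6{n}.png',4)
a=cv2.imread('pics/t6side.png');b=cv2.imread('pics/t6top.png');cv2.imwrite('pics/t6.png',np.hstack([a,b]))
E
```

```text
18.3167 (26, 0.5, 67, 20) (array([25.9 ,  0.91, 66.26]), array([-0.  , 20.04,  0.04])) [ 0.9  0.7 -0.9]
18.8083 (9, 0.5, 66, 20) (array([ 7.46,  0.34, 64.45]), array([ 0.06, 19.93, -0.05])) [ 0.3  0.6 -3.3]
19.1167 (2.5, 0.5, 61.5, 20) (array([ 1.32,  0.48, 60.23]), array([ 0.02, 19.96, -0.03])) [-0.9 -0.7 -1.2]
19.3167 (array([ 1.41,  0.5 , 60.22]), array([ 1.000e-02,  1.995e+01, -1.000e-02])) [-2.9  0.6 -1.3]
2.0 [ 1.52  0.47 60.44] [ 1.6 -0.9 -0.2]
1.5 [ 1.31  0.45 60.56] [ 2.4 -0.9 -1.7]
1.0 [ 0.56  0.4  60.47] [ 3.1 -1.1 -1.9]
0.5 [-0.    0.48 60.52] [ 3.   0.1 -1. ]
0.0 [-0.2   0.4  60.56] [ 4.6 -0.1 -2. ]
-0.5 [-0.31  0.37 60.74] [ 6.8 -0.5 -2.4]
20.8167
```

View pics/t6.png

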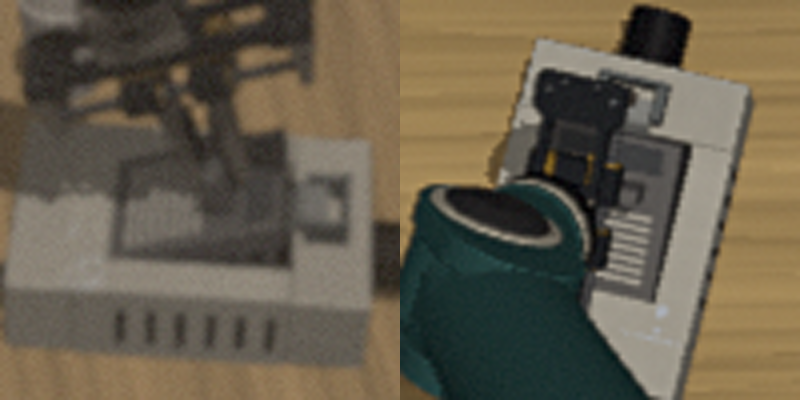

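Run:
```python
from h import *
o=(0,0,0)
s=go(0.9,.5,61.3,20,feed=20); robot.hold(.15); s=robot.observe(); f0=fE(s); print(s['t'],cas_in_E(s),f0)
for sg in(1,-1):
    for d in np.arange(.5,4.1,.7):
        s=go(0.9,.5+sg*d,61.3,20,feed=12); f=fE(s)-f0; print(round(.5+sg*d,1),cas_in_E(s)[0],f,s['wrist_torque'].round(2))
        if abs(f[1])>5: break
    s=go(0.9,.5,61.3,20,feed=20)
print(s['t'])
```

```text
21.3167 (array([ 0.26,  0.66, 61.07]), array([ 3.000e-02,  1.996e+01, -1.000e-02])) [ 0.3  0.8 -2.7]
1.0 [ 0.73  1.11 61.24] [-1.5 -1.7 -0.6] [0.11 0.58 0.  ]
1.7 [ 0.89  1.74 61.3 ] [-0.5  0.3 -0.2] [ 0.03  0.51 -0.  ]
2.4 [ 0.96  1.83 61.19] [-0.3 -3.1  0.9] [-0.34  0.69 -0.08]
3.1 [ 1.04  1.89 61.15] [-0.2 -5.7  2.4] [-0.84  0.87 -0.28]
0.0 [ 0.87  0.37 61.39] [ 0.1 -0.9  0.9] [ 0.09  0.6  -0.02]
-0.7 [ 0.91 -0.71 61.3 ] [-0.3 -0.5 -0.4] [0.05 0.56 0.02]
-1.4 [ 0.94 -1.53 61.27] [ 0.3 -0.9 -0.4] [0.08 0.6  0.02]
-2.1 [ 0.92 -2.19 61.29] [ 0.4 -2.  -0.3] [0.12 0.62 0.03]
-2.8 [ 0.93 -2.88 61.29] [-0.2 -0.2  0.1] [-0.02  0.58  0.01]
-3.5 [ 0.89 -3.25 61.37] [-0.4 -0.7 -1.5] [0.22 0.52 0.  ]
24.45
```

Run:
```python
from h import *
s=go(0.8,-.75,61.3,20,feed=20); print(s['t'],cas_in_E(s),fE(s))
for a in (17,14,11,8,6):
    px=.8; c=1.0
    pz=46+(39.3)*np.tan(np.radians(a))+c
    s=go(px,-.75,pz,a,feed=12); print(round(s['t'],2),a,round(pz,1),*cas_in_E(s),fE(s),s['wrist_torque'].round(2),round(s['grip_width']*92,1))
    if np.linalg.norm(s['contact_force'])>45: break
I={n:grab(n,1) for n in("side","top")}
for n in I:
    crop(I[n][:,:,::-1].astype(np.uint8),proj(n,[[590,225,70]])[0],50,f'pics/t7{n}.png',4)
a=cv2.imread('pics/t7side.png');b=cv2.imread('pics/t7top.png');cv2.imwrite('pics/t7.png',np.hstack([a,b]))
```

```text
24.7 (array([ 0.81, -1.06, 61.25]), array([-1.e-02,  2.e+01, -2.e-02])) [-0.3  0.3 -2.2]
25.12 17 59.0 [ 0.88 -1.05 58.85] [-0.04 17.01 -0.  ] [-0.4  0.6 -3.3] [ 0.01  0.53 -0.02] 11.7
25.55 14 56.8 [ 0.49 -0.74 56.64] [ 1.000e-02  1.401e+01 -1.000e-02] [ 0.2  0.6 -3.5] [-0.02  0.46  0.01] 11.5
25.98 11 54.6 [ 0.43 -0.21 55.19] [ 0.03 11.04  0.03] [-3.9 -1.2  3.7] [-0.07  0.64 -0.08] 11.7
26.4 8 52.5 [-0.27 -0.77 51.69] [ 0.03  7.92 -0.03] [-2.3  0.4 -3.8] [ 0.34  0.76 -0.01] 11.5
26.73 6 51.1 [ 0.12 -0.88 50.68] [-0.01  5.94 -0.03] [-3.9  0.5 -2.4] [0.27 0.99 0.04] 11.6
```

View pics/t7.png

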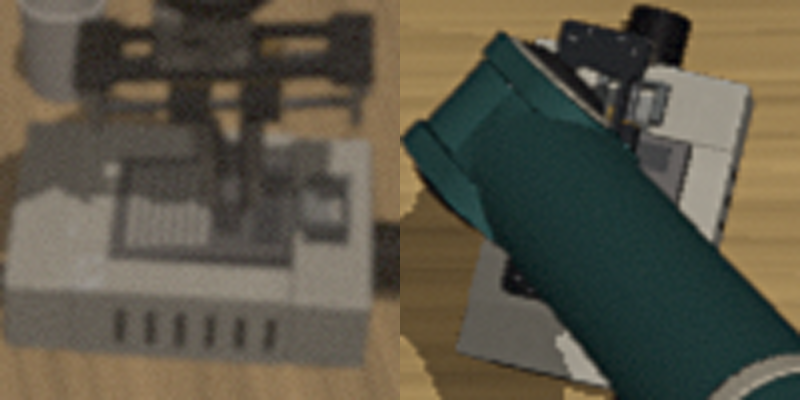

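Run:
```python
from h import *
for a,px,z in ((4,.4,49.2),(2,.1,47.5),(1,0,46.6),(0,-.3,46),(-.5,-.3,45.5),(-1,-.3,45)):
    s=go(px,-.75,z,a,feed=10); print(round(s['t'],2),a,z,*cas_in_E(s),fE(s),s['wrist_torque'].round(2),round(s['grip_width']*92,1))
    if np.linalg.norm(s['contact_force'])>35: break
robot.hold(.2);s=robot.observe();print(*cas_in_E(s),fE(s))
I={n:grab(n,1) for n in("side","top")}
for n in I:
    for d in viewer.pinpoint('catch_tip',n)[:2]: print(n,d['confidence'],(np.linalg.inv(E0)@np.append(CI[n]['R'].T@(np.array(d['at'])-CI[n]['t']),1)).round(1))
    crop(I[n][:,:,::-1].astype(np.uint8),proj(n,[[610,220,70]])[0],45,f'pics/t8{n}.png',4)
a=cv2.imread('pics/t8side.png');b=cv2.imread('pics/t8top.png');cv2.imwrite('pics/t8.png',np.hstack([a,b]))
```

```text
27.25 4 49.2 [ 0.6  -0.69 49.18] [-0.03  3.99  0.02] [-4.   0.4 -1.2] [0.23 0.94 0.03] 11.9
27.65 2 47.5 [ 0.38 -0.75 47.34] [-0.03  1.99  0.02] [-4.6  0.8 -1.9] [ 0.26  0.89 -0.01] 12.1
27.93 1 46.6 [-0.26 -0.98 46.26] [-0.03  0.93 -0.02] [-3.5  0.6 -2.3] [ 0.44  1.3  -0.03] 11.8
28.18 0 46 [ 1.13 -1.06 46.06] [-0.06  0.1   0.02] [-0.2  0.4 -2.6] [-0.04  0.13 -0.07] 11.8
28.43 -0.5 45.5 [ 0.79 -0.93 46.3 ] [-0.02 -0.4   0.  ] [-1.5 -1.5  4.7] [-0.41  0.21  0.01] 11.6
28.68 -1 45 [ 0.75 -0.91 46.72] [-0.02 -0.89 -0.02] [-3.3 -4.  10.4] [-0.82  0.6  -0.03] 11.5
[ 0.76 -0.86 46.73] [-0.01 -0.88 -0.01] [-3.5 -3.4 10.1]
side 0.48 [55.9 -2.1 63.2  1. ]
side 0.45 [-62.1  -4.2  57.7   1. ]
```

View pics/t8.png

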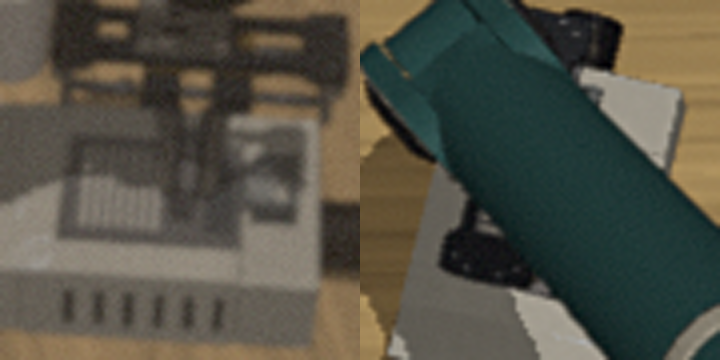

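Run:
```python
from h import *
s=go(.7,-.9,46.0,0,feed=10);print(fE(s))
grip(0.25);s=robot.observe();print(s['t'],*cas_in_E(s),fE(s),s['grip_width']*92)
go(.7,-.9,130,0,feed=120)
go(.7-150,-.9-330,190,0,feed=300)
s=robot.observe();print(s['t'],fE(s),s['joints'].round(2))
I={n:grab(n,3) for n in("side","top")}; np.savez('i3.npz',**I)
for n in I:
    for d in viewer.pinpoint('catch_tip',n)[:2]+viewer.pinpoint('rib_top',n)[:3]: print(n,round(d['confidence'],2),(np.linalg.inv(E0)@np.append(CI[n]['R'].T@(np.array(d['at'])-CI[n]['t']),1)).round(1))
    crop(I[n][:,:,::-1].astype(np.uint8),proj(n,[[600,222,62]])[0],45,f'pics/t9{n}.png',4)
    cv2.imwrite(f'pics/full9{n}.png',I[n][:,:,::-1])
a=cv2.imread('pics/t9side.png');b=cv2.imread('pics/t9top.png');cv2.imwrite('pics/t9.png',np.hstack([a,b]))
for ns in (("side","top"),("side",),("top",)):
    J={n:I[n] for n in ns}
    e,_,_=fit(J,EXT[:4],(589.7,224.7,-.2347))
    print(ns,e.round(2))
```

```text
[-1.  -1.2  0.7]
29.7583 [ 0.82 -0.84 45.96] [-0.    0.    0.01] [-0.2 -1.   1.1] 22.80748441513073
31.9833 [0.4 0.2 0.4] [ 0.64  0.07 -0.56  2.16  0.05  0.92 -0.19]
side 0.57 [59.  -2.4 62.1  1. ]
side 0.79 [21.9 -2.7 94.   1. ]
side 0.69 [-149.  -283.6   66.3    1. ]
side 0.63 [ 118.  -189.4   49.8    1. ]
top 0.58 [51.6 -2.2 67.6  1. ]
top 0.98 [ 122.7 -186.3   47.8    1. ]
top 0.77 [20.1 -3.2 96.   1. ]
top 0.77 [-150.4 -286.9   65.2    1. ]
('side', 'top') [ 5.8957e+02  2.2449e+02 -2.4000e-01]
('side',) [ 5.901e+02  2.252e+02 -2.400e-01]
('top',) [ 5.8932e+02  2.2428e+02 -2.4000e-01][ WARN:0@9.090] global loadsave.cpp:1063 imwrite_ Unsupported depth image for selected encoder is fallbacked to CV_8U.
```

View pics/t9.png

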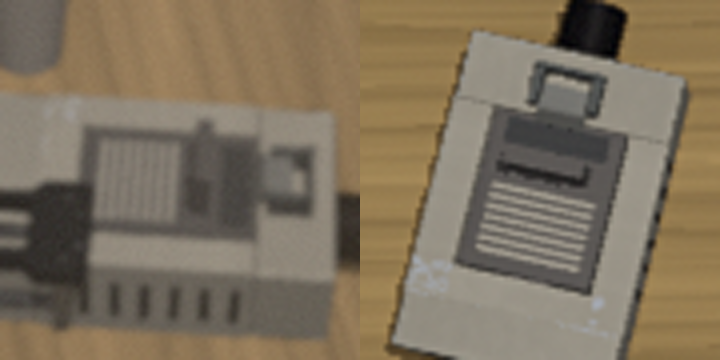

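View pics/full9side.png

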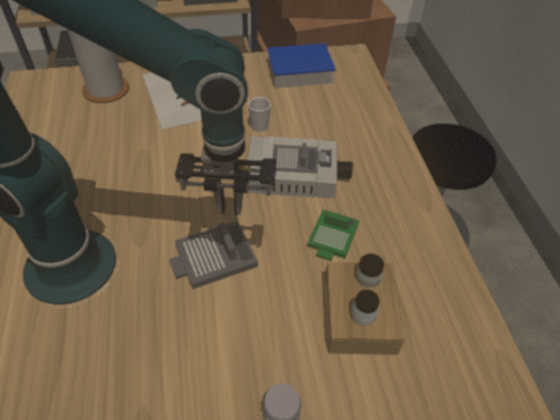

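Run:
```python
from h import *
a=dict(np.load('i0.npz'));b=dict(np.load('i3.npz'))
rows=[]
for n in('top','side'):
    c=(E0@[60,0,64,1])[:3]; q=proj(n,[c])[0].astype(int); r=[]
    for I in(a,b):
        im=np.clip(I[n][q[1]-16:q[1]+16,q[0]-20:q[0]+20,::-1]*1.4,0,255).astype(np.uint8)
        r.append(cv2.resize(im,None,fx=9,fy=9,interpolation=cv2.INTER_CUBIC))
    rows.append(np.hstack(r))
cv2.imwrite('pics/z4.png',np.vstack(rows))
```

```text
(no output)
```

View pics/z4.png

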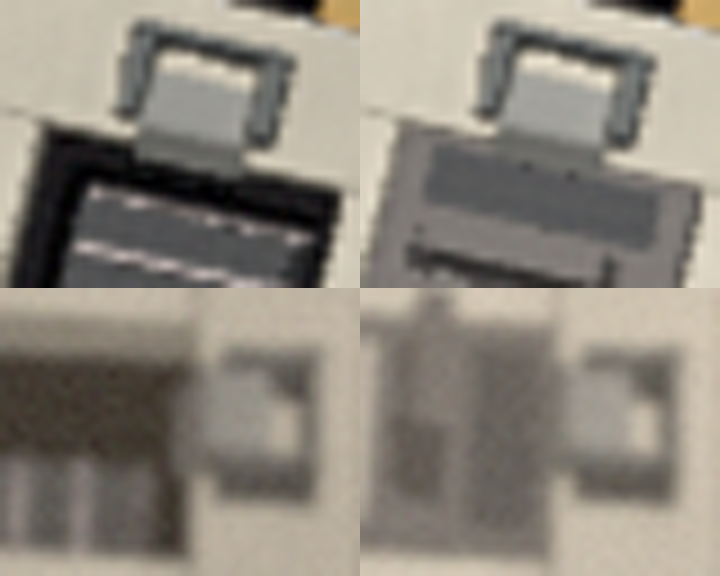

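Run:
```python
from cell import robot
robot.job_done(); print(robot.observe()['t'])
```

```text
the job is handed in; nothing more can be done
the job is handed in; nothing more can be done
```

The grey cassette is back in the extractor bay, flush with the spring catch over its rear edge, and I handed the job in at about 32 s of the 59 s allowed.

- **Choice:** I took the small grey cassette under the riser. The larger grey one and the green one were left alone.
- **Moves:** I pulled it out by its tongue, put it down flat and let go. Then I gripped it by the rib, hooked the tongue under the lip at 20° and found the walls by light touch. I swung it down until it snapped in and pressed on with about 10 N.

**Last checks:**
- **Snap:** the rearward force from the catch fell from about 4 N to 0 between 1° and 0° of tilt.
- **Catch:** before and after pictures show its nose in the same forward position, now over the plate. The networks put its tip at x = 59 mm (side camera) and 52 mm (top camera), against 56 mm expected. That is within their error, so I relied on the pictures.
- **Height:** the rib top measured 94–96 mm, against 94 mm when seated. With the gripper at rest on it, the origin was about 46 mm up.
- **Others:** in the last side picture the jars, beaker and tin stood where they had been. I did not measure their positions again.

One check failed: fitting the tilted cassette's outline in the camera images was unreliable in mid-air. I used the arm's own position and the touch probing instead.

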